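Close the road on the diorama base

TASK

Draw the cobbled-road tile from the front of the tiles leaning on the slanted rest, leaving the other two leaning there, lay it flat, road up, on the bare part of the wooden base board and let go. Then take it again by its front and back edges and slide it along the board until it butts flush against the road tile glued there, so that the road runs on without a gap or a step sideways, and let go. Leave the bottle, the miniature and the jar alone.

Things in the scene. Friction and masses are not known exactly. Their poses are not given: they have to be found in the camera images.
- road_tile: Loose tile, cobbled road on brown earth, 64x58x20 mm (x, y, z), 0.1 kg, origin at its middle; z out of the road face, y along the road, x across it. At the start foremost of the leaning tiles, 40 deg from upright, road towards the robot and up, x up the slope, middle 71 mm above the bench; its side edges (58 mm apart, +-y) are free to grip. Lifts straight up off the rest.
- board: Fixed dark wood board, 110x250x12 mm (x, y, z), origin mid-underside, on the bench; x to its far edge, y to its left. A road tile 64x90x20 mm is glued on at x 0, y +70 mm: right face at y +25, top 32 mm up; on it at the far left a low wall, 16 mm high. Bare from y +25 to -125. The road runs along y at x 0. Loose tile belongs at x 0, y -4 mm, middle 22 mm up, its y along board y (either way round).
- board_joint (a point): Middle of the foot of the glued tile's right face (board x = 0, y = +25 mm, on the board's surface 12 mm above the bench): the loose tile's left edge must come here.
- rest: Fixed plywood rest, foot 140x64 mm, about 90 mm high; origin on the bench under the leaning road tile (within 10 mm); x points away from the side the tiles face. Its back slopes 40 deg from upright; a foot ledge 50 mm wide, square to the back, no lip, carries the tiles.
- meadow_tile: Loose green meadow tile behind the road tile, 64 x 50 x 20 mm, origin at its middle, axes as the road tile's. Must stay leaning.
- rock_tile: Loose grey rock tile behind the meadow tile, 64 x 50 x 20 mm, origin at its middle, axes as the road tile's. Must stay leaning.
- bottle: Bystander: small white bottle with a dark red label and white cap, 33 mm across, 46 mm high, origin at the middle of its foot.
- miniature: Bystander: grey miniature figure on a cork grip, 25 mm across, 68 mm high, origin at the middle of its foot.
- jar: Bystander: open glass jar of bronze paint, 44 mm across, 71 mm high, origin at the middle of its foot.
Not all that is in view belongs to the job. Leave any orange or red look-alike of the road_tile alone.

How it is judged:
On the way, in this order (a step that is already met when the one before it is completed fails the run):
1. the road tile lies flat on the board, road up, and has been let go, not yet against its neighbour (z of road_tile in the frame of board between 0.019 and 0.025 m and angle between road_tile's own z axis and vertical below 0.08 rad and y of road_tile in the frame of board between -0.125 and -0.007 m and contact force between road_tile and the fingers below 0.05 N), for 0.2 s.
2. the road tile, held between the fingers by its front and back edges, is brought against the glued tile (y of road_tile in the frame of board above -0.0065 m and z of road_tile in the frame of board below 0.026 m and contact force between road_tile and the fingers above 0.5 N and y of the grasp point in the frame of road_tile between -0.027 and 0.027 m and x of the grasp point in the frame of road_tile between -0.02 and 0.02 m and z of the grasp point in the frame of road_tile below 0.026 m).
At the end, for the whole second after the job is handed in: The road tile lies flat on the board, road up and at rest, let go; the gap to the glued tile is under about 2 mm, the roads are in line within 5 mm and about 2 degrees; the meadow and rock tiles still lean on the rest within 15 mm of where they were (y of road_tile in the frame of board between -0.0062 and -0.002 m and x of road_tile in the frame of board between -0.005 and 0.005 m and z of road_tile in the frame of board between 0.02 and 0.024 m and angle between the y axis of road_tile and the y axis of board, either way round below 0.04 rad and angle between road_tile's own z axis and vertical below 0.05 rad and linear speed of road_tile below 0.02 m/s and distance of each of meadow_tile, rock_tile from where it was at the start of the episode below 0.015 m); the robot touches nothing.
It fails at once if the meadow or rock tile is pulled off or toppled (distance of any of meadow_tile, rock_tile from where it was at the start of the episode above 0.03 m).
It fails at once if the bottle, miniature or jar is knocked away (distance of any of bottle, miniature, jar from where it was at the start of the episode above 0.03 m).
It also fails if it takes over 50 s, if anything falls off the work surface, if the arm or the gripper's body presses on something with over 40 N, if the wrist force passes 120 N, or if a joint passes its speed limit or range.

ROBOT

A 6-joint arm with a two-finger parallel gripper is mounted at the origin on a cart in front of the work surface, level with it; the furniture and walls round the work are solid. World frame = base frame: x ahead of the robot, y to its left, z up, the work surface at z = 0. Lengths are in m, angles in rad, forces in N, time in s.
With the tool pointing down it reaches from about 0.425 to 1.125 m from the base axis. Payload 14.9 kg.
Tool frame: the origin (TCP) lies at the very end of the fingers, on their centre line; the grasp point (between the pads) lies 19 mm behind it; z points along the fingers, y is the line along which they close (so a half turn about z gives the same grasp; the last joint's range is limited). The gripper opens to 91 mm and grips with 3 to 60 N. Pads are 32 mm wide; open, the fingers measure 118 mm over their backs; the gripper's body (76 mm by 178 mm) begins 60 mm behind the grasp point.
Start: joints at [1.084, 0.379, 1.734, -0, 1.028, -0.033], TCP at [0.307, 0.629, 0.214] pointing down, gripper open.
Joint ranges: [-2.77, 2.77], [-0.74, 2.19], [0, 2.66], [-1.06, 4.2], [0.31, 2.87], [-3.08, 3.08]. Speed limits (rad/s): [1.89, 1.89, 2.39, 3.14, 3.14, 3.14].

INTERFACE

Orientations are given as [roll, pitch, yaw] about the fixed x, y, z axes, in that order (R = Rz(yaw) Ry(pitch) Rx(roll)).
In Python, from workcell import ctrl gives the robot as it stands.
- The arm moves only by the tool apply_moves, never from a script. Its argument "targets" is text: rows parted by semicolons, each of 5 numbers parted by spaces: the shift along the world's x, y, z as a fraction of full scale, then the turn about the world's z as a fraction of full scale, then the opening, from 0 (shut) to 1 (fully open). In form: tx ty tz yaw gripper; .... A call has 1 to 5 rows; each row is the pose to reach, as a shift and turn from the pose commanded when the call began; what a row does not reach only later rows make up. Full scale, the value 1, is 0.15 m for a shift and pi/2 rad for a turn. A row lasts 1/12 s, in which the tool goes at most 41.7 mm and 7.16 degrees, less where a joint would pass 70% of its speed; a pose out of reach is approached as far as the arm can. A call with a number of a shift or a turn outside -1 to 1 is refused whole. A call with a gripper value outside its range is refused whole. The fingers move at their own pace and stop on an object; "grip_force" is the grip in N (left out, the last holds). Time passes only in rows, so rows that repeat a pose let the fingers close. It gives the time, the measured TCP pose, the force, the opening and the grip force at its end, in the units of the state.
- ctrl.read_state(): the state, without advancing time (a new reading comes with each control period).
- ctrl.camera(name): name is "scene" or "side" or "wrist"; returns a dict with "color" (420x560x3 uint8, red, green, blue), "fx", "fy", "cx", "cy" (pixels), "rvec" (rotation vector, rad) and "tvec" (3), from world to camera coordinates, as OpenCV has them; the wrist camera has in their place "T_tool_cam" (4x4, takes a point from camera to tool coordinates, whose origin is the TCP and whose axes are the flange's). Camera axes: x right, y down, z forward; pixel columns grow to the right and rows downward; lengths in m; the calibration is good to about 2 mm. A picture is of the moment at which its call begins: read the wrist's pose just before it. There is no depth.
- ctrl.close_job(): hands the job in; it is judged then, once.
The state is a dict: "clock": time; "joint_positions": joint angles; "qvel": joint speeds; "tau": joint torques, N m; "position": TCP position; "tcp_rot": TCP orientation; "ft_force": force on the tool from outside, world axes, zero at the start; "ft_torque": the same for the moment, N m; "opening": finger opening in m; "grasp_force": force on a finger pad.
Only numpy, scipy, OpenCV 4.12 (cv2) and the standard library are available. Lean on these libraries where they do the work, as an engineer would, in place of code of your own. Each camera call takes 0.05 s, during which the arm holds its last target. There are 200 camera calls.

## Working session

There is one attempt and no reset: what is moved stays moved. The work goes in short steps, Python scripts to look and compute and a tool call to move; the robot and the scene stay as the last step left them, time stands still between calls to the robot, and variables do not carry over. Pictures are saved under pics/ and viewed, at most 10 in all, crops included, and the job is handed in when it is done.

Besides the shell and the picture viewer there is one more tool, called after "Request:" in YAML: its name, and indented under it one key for each argument. apply_moves: Moves the arm, as the interface text tells. Its arguments: {"type":"object","properties":{"targets":{"type":"string"},"grip_force":{"type":"number"}},"required":["targets"]}

```bash
ls; mkdir -p pics
cat > h.py <<'E'
import numpy as np, cv2
from workcell import ctrl
from scipy.spatial.transform import Rotation as Ro
def shot(n):
    s=ctrl.read_state(); c=ctrl.camera(n)
    if n=='wrist':
        T=np.eye(4); T[:3,:3]=Ro.from_euler('xyz',s['tcp_rot']).as_matrix(); T[:3,3]=s['position']
        W=T@np.array(c['T_tool_cam']); c['R']=W[:3,:3]; c['o']=W[:3,3]
    else:
        R=cv2.Rodrigues(np.array(c['rvec'],float))[0]; c['R']=R.T; c['o']=-R.T@np.array(c['tvec']).ravel()
    return c
def ray(c,u,v):
    d=c['R']@np.array([(u-c['cx'])/c['fx'],(v-c['cy'])/c['fy'],1]); return c['o'],d/np.linalg.norm(d)
def plane(c,u,v,z):
    o,d=ray(c,u,v); return o+d*(z-o[2])/d[2]
def proj(c,p):
    q=c['R'].T@(np.array(p)-c['o']); return np.array([c['fx']*q[0]/q[2]+c['cx'],c['fy']*q[1]/q[2]+c['cy']])
def tri(c1,p1,c2,p2):
    o1,d1=ray(c1,*p1);o2,d2=ray(c2,*p2)
    t=np.linalg.lstsq(np.c_[d1,-d2],o2-o1,rcond=None)[0]
    a=o1+t[0]*d1;b=o2+t[1]*d2; return (a+b)/2,np.linalg.norm(a-b)
def save(c,f): cv2.imwrite(f,c['color'][:,:,::-1])
E
python3 - <<'E'
from h import *
import pickle
print({k:np.round(v,3) if not isinstance(v,str) else v for k,v in ctrl.read_state().items()})
for n in('scene','side'):
    c=shot(n);save(c,f'pics/{n}0.png');pickle.dump(c,open(n+'.pkl','wb'));print(n,c['o'],c['R'][:,2])
E
```

```text
pics
{'clock': np.float64(0.0), 'joint_positions': array([ 1.084,  0.379,  1.735,  0.   ,  1.028, -0.033]), 'qvel': array([ 0.   , -0.001, -0.   ,  0.001, -0.001, -0.001]), 'tau': array([ 3.0000e-03, -7.6373e+01, -4.3438e+01,  6.5000e-02,  4.2000e-02,
       -0.0000e+00]), 'position': array([0.307, 0.629, 0.213]), 'tcp_rot': array([-3.141, -0.   ,  2.688]), 'ft_force': array([-0.546, -0.224,  0.318]), 'ft_torque': array([-0.018,  0.006, -0.032]), 'grasp_force': np.float64(0.0), 'opening': np.float64(0.091)}
scene [ 0.31239696 -0.79536404  0.89254667] [ 0.29651964  0.57589947 -0.76185032]
side [0.6530713  0.91246821 0.9603836 ] [-0.01341262 -0.76667651 -0.64189347]
```

View pics/scene0.png

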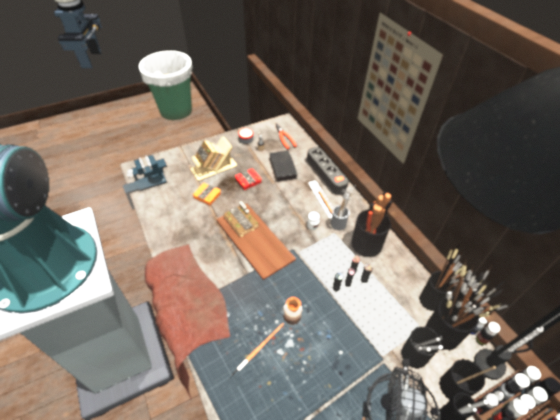

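View pics/side0.png

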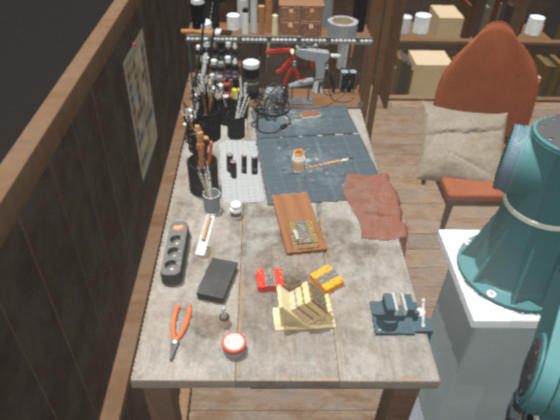

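Run:
```python
import cv2,numpy as np
a=cv2.imread('pics/scene0.png')[120:290,140:340];b=cv2.imread('pics/side0.png')[180:360,190:390]
f=lambda i:cv2.resize(i,(i.shape[1]*3,i.shape[0]*3),interpolation=cv2.INTER_CUBIC)
cv2.imwrite('pics/a1.png',f(a));cv2.imwrite('pics/b1.png',f(b))
import h
c=h.shot('wrist');h.save(c,'pics/w0.png')
```

```text
(no output)
```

View pics/a1.png

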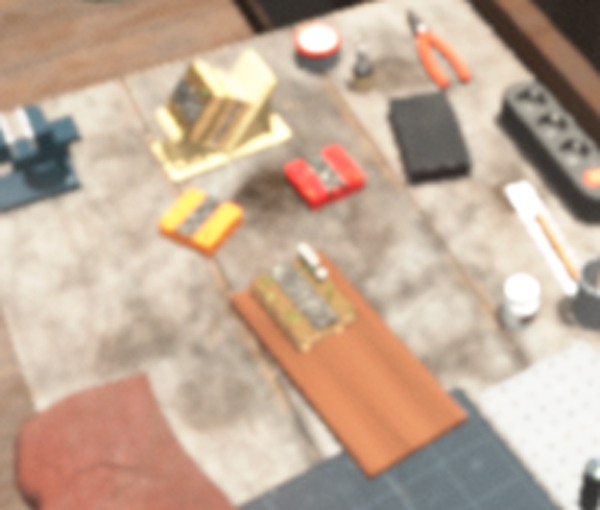

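View pics/b1.png

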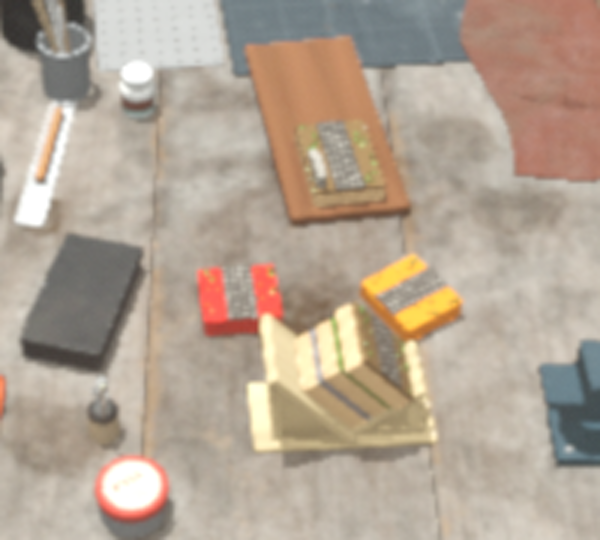

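Leaning tile on the rest (scene ≈(205,153), side ≈(319,297)) is the cobbled-road one; the orange (scene 207,193) and red (scene 248,178) tiles lie flat on the bench and are look-alikes. Rough positions now.

Run:
```python
from h import *
import pickle
S=pickle.load(open('scene.pkl','rb'));D=pickle.load(open('side.pkl','rb'))
A=lambda x,y:(140+x/3,120+y/3);B=lambda x,y:(190+x/3,180+y/3)
for n,p in dict(fL=(250,450),fR=(435,438),f3=(250,383)).items(): print('foot side',n,plane(D,*B(*p),0.006).round(3))
for p in [(178,180),(290,135),(150,140)]: print('foot scene',plane(S,*A(*p),.006).round(3))
for n,c,box in(('scene',S,(215,205,300,280)),('side',D,(265,185,330,260))):
    hsv=cv2.cvtColor(c['color'],cv2.COLOR_RGB2HSV); m=cv2.inRange(hsv,(4,110,60),(16,255,230))
    k=np.zeros_like(m);k[box[1]:box[3],box[0]:box[2]]=m[box[1]:box[3],box[0]:box[2]]
    cs=max(cv2.findContours(k,0,2)[0],key=cv2.contourArea); h=cv2.convexHull(cs)
    P=np.array([plane(c,*q[0],0.012)[:2] for q in h],np.float32); print(n,cv2.contourArea(cs),cv2.minAreaRect(P), cv2.boxPoints(cv2.minAreaRect(P)).round(3).tolist())
# bystanders
print('jar',plane(D,*B(133,490),.07).round(3),'mini',plane(D,*B(103,430),0).round(3),'bottle',plane(D,*B(138,95),.02).round(3))
print('orange',plane(D,*B(412,290),.02).round(3),'red',plane(D,*B(240,290),.02).round(3))
```

```text
foot side fL [0.622 0.196 0.006]
foot side fR [0.481 0.184 0.006]
foot side f3 [0.622 0.132 0.006]
foot scene [0.486 0.112 0.006]
foot scene [0.623 0.124 0.006]
foot scene [0.479 0.186 0.006]
scene 2128.0 ((0.5470944046974182, -0.18506816029548645), (0.11032598465681076, 0.24946150183677673), 9.326125144958496) [[0.47200000286102295, -0.07100000232458115], [0.5130000114440918, -0.31700000166893005], [0.621999979019165, -0.29899999499320984], [0.5809999704360962, -0.05299999937415123]]
side 2070.0 ((0.5500343441963196, -0.1740676909685135), (0.10763416439294815, 0.24788975715637207), 9.05064582824707) [[0.47699999809265137, -0.05999999865889549], [0.515999972820282, -0.3050000071525574], [0.6230000257492065, -0.2879999876022339], [0.5839999914169312, -0.0430000014603138]]
jar [0.706 0.278 0.07 ] mini [0.736 0.174 0.   ] bottle [ 0.724 -0.204  0.02 ]
orange [0.486 0.044 0.02 ] red [0.629 0.045 0.02 ]
```

View pics/w0.png

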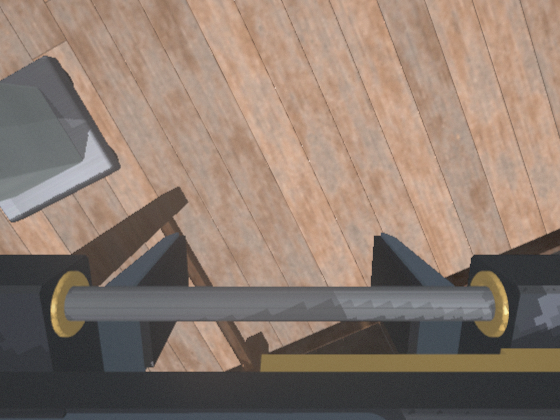

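Request:
apply_moves:
  targets: "0.47 -1 0 0.12 1;0.47 -1 0 0.12 1;0.47 -1 0 0.12 1;0.47 -1 0 0.12 1"

```text
clock: 0.48
position: [0.3775, 0.4773, 0.2136]
tcp_rot: [-3.141, -0.0, 2.877]
ft_force: [1.1, 0.2, 0.8]
opening: 0.0914
grasp_force: 0.0
```

Request:
apply_moves:
  targets: "0.47 -1 0.1 0.12 1;0.47 -1 0.1 0.12 1;0.47 -1 0.1 0.12 1;0.47 -1 0.1 0.12 1"

```text
clock: 0.82
position: [0.4478, 0.3281, 0.2289]
tcp_rot: [-3.142, -0.0, 3.066]
ft_force: [1.0, -0.4, -1.1]
opening: 0.091
grasp_force: 0.0
```

Run:
```python
from h import *
s=ctrl.read_state();print(s['clock'],s['position'],s['tcp_rot'],s['joint_positions'].round(2) if hasattr(s['joint_positions'],'round') else s['joint_positions'])
c=shot('wrist');print(np.round(c['T_tool_cam'],3).tolist(),c['fx'],c['cx'],c['cy'],c['o'],c['R'][:,2])
```

```text
0.8167 [0.44776901 0.32812555 0.22894172] [-3.14151014e+00 -5.70496214e-05  3.06560240e+00] [ 0.59  0.13  2.02 -0.    0.99 -0.9 ]
[[0.0, -0.967, -0.256, 0.071], [1.0, 0.001, -0.0, -0.001], [0.0, -0.256, 0.967, -0.171], [0.0, 0.0, 0.0, 1.0]] 369.46761548514166 279.2334444320231 214.04252729792714 [0.37735911 0.33278358 0.39994541] [ 0.25546459 -0.01988374 -0.96661393]
```

Request:
apply_moves:
  targets: "0.3 -1 0 0.1 1;0.3 -1 0 0.1 1;0.3 -1 0 0.1 1;0.3 -1 0 0.1 1;0.3 -1 0 0.1 1"

```text
clock: 1.28
position: [0.4934, 0.1757, 0.2288]
tcp_rot: [-3.141, -0.0, -3.065]
ft_force: [0.4, 0.1, -0.7]
opening: 0.0912
grasp_force: 0.0
```

Run:
```python
from h import *
import pickle
c=shot('wrist');save(c,'pics/w1.png');pickle.dump(c,open('w1.pkl','wb'));s=ctrl.read_state();print(s['position'],s['tcp_rot'])
```

```text
[0.49301001 0.17768662 0.22881137] [-3.14138306e+00 -6.80234915e-05 -3.06497367e+00]
```

View pics/w1.png

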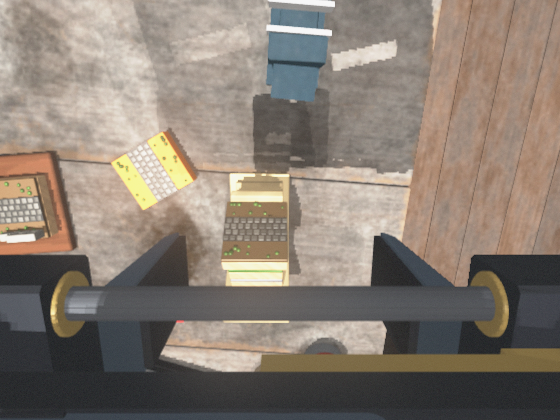

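Run:
```python
from h import *
import pickle
c=pickle.load(open('w1.pkl','rb'))
for p,z in [((224,202),.0529),((288,202),.0529),((223,261),.102),((288,262),.102)]: print(plane(c,*p,z).round(4))
for p in [(231,176),(289,176),(225,321),(289,321)]: print('foot',plane(c,*p,.006).round(4))
```

```text
[0.5069 0.1222 0.0529]
[0.5021 0.1837 0.0529]
[0.5473 0.1301 0.102 ]
[0.5438 0.1861 0.102 ]
foot [0.489  0.1222 0.006 ]
foot [0.4842 0.1842 0.006 ]
foot [0.6639 0.1227 0.006 ]
foot [0.6579 0.1989 0.006 ]
```

The picture shows the cobbled, brown-earthed road tile at (224–288, 202–262), square to the tool, foremost on the rest. Confirmed; descend.

Request:
apply_moves:
  targets: "0.27 -0.147 -0.3 0 1;0.27 -0.147 -0.6 0 1;0.27 -0.147 -0.8 0 1;0.27 -0.147 -1 0 1;0.27 -0.147 -1 0 1"

```text
clock: 1.75
position: [0.5287, 0.1575, 0.0721]
tcp_rot: [-3.14, -0.01, -3.061]
ft_force: [-2.6, -0.1, -1.5]
opening: 0.0914
grasp_force: 0.0
```

Request:
apply_moves:
  targets: "0 0 -0.06 0 0.8;0 0 -0.06 0 0.6;0 0 -0.06 0 0.5;0 0 -0.06 0 0.5;0 0 -0.06 0 0.5"
  grip_force: 12

```text
clock: 2.17
position: [0.534, 0.1584, 0.0718]
tcp_rot: [3.141, 0.003, -3.061]
ft_force: [-0.1, -0.7, 0.2]
opening: 0.0606
grasp_force: 0.4
```

Request:
apply_moves:
  targets: "0 0 0 0 0.5;0 0 0 0 0.5"

```text
clock: 2.33
position: [0.5339, 0.1583, 0.0715]
tcp_rot: [3.141, 0.002, -3.062]
ft_force: [-3.1, 0.1, 12.7]
opening: 0.0578
grasp_force: 12.0
```

Request:
apply_moves:
  targets: "0 0 0.05 0 0.5;0 0 0.15 0 0.5;0 0 0.35 0 0.5;0 0 0.6 0 0.5;0 0 0.8 0 0.5"
  grip_force: 15

```text
clock: 2.75
position: [0.533, 0.158, 0.1927]
tcp_rot: [3.141, 0.001, -3.061]
ft_force: [1.0, -0.6, -0.1]
opening: 0.0583
grasp_force: 15.0
```

Run:
```python
from h import *
s=ctrl.read_state();print({k:np.round(s[k],4) for k in('clock','position','tcp_rot','ft_force','opening','grasp_force')})
c=shot('wrist');d=shot('side')
a=d['color'][200:340,240:400]
o=np.zeros((420,800,3),np.uint8);o[:,:400]=c['color'][:,80:480];a=cv2.resize(a,(400,350));o[:350,400:]=a
cv2.imwrite('pics/g1.png',o[:,:,::-1])
```

```text
{'clock': np.float64(2.75), 'position': array([0.533 , 0.158 , 0.1927]), 'tcp_rot': array([ 3.1414e+00,  9.0000e-04, -3.0613e+00]), 'ft_force': array([ 0.995 , -0.6024, -0.0758]), 'opening': np.float64(0.0583), 'grasp_force': np.float64(14.9641)}
```

View pics/g1.png

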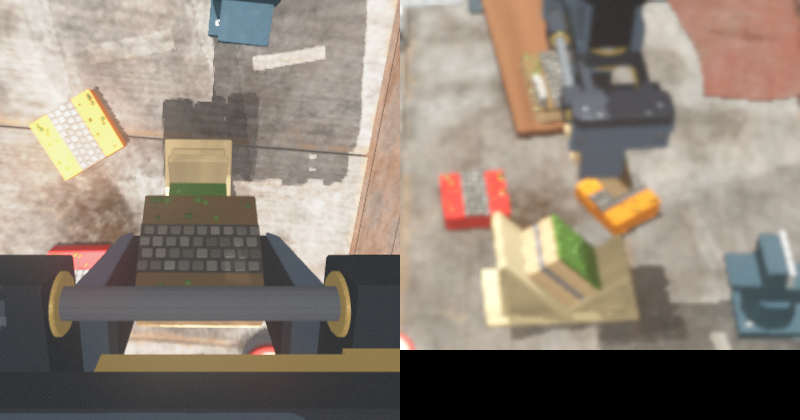

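Run:
```python
from h import *
c=shot('wrist');s=ctrl.read_state();T=np.array(c['T_tool_cam'])
for (l,r,v) in [((226,196),(338,196),0)]:
    dep=.058*c['fx']/(r[0]-l[0]); u=(l[0]+r[0])/2;vv=l[1]
    p=T@np.array([(u-c['cx'])/c['fx']*dep,(vv-c['cy'])/c['fy']*dep,dep,1]);print(dep,p.round(4))
# expected for 40deg tilt: front-bottom edge rel tile centre (-.0282 horiz, z -.0181)
# board frame
th=np.deg2rad(9.2);C=np.array([.5485,-.18]);
for y in(-.05,-.045,-.004): print(y,C+y*np.array([-np.sin(th),np.cos(th)]))
# refine board in wrist? print joint corner predictions
print(s['position'],np.rad2deg(s['tcp_rot']))
```

```text
0.19133144373337693 [3.07e-02 4.00e-04 1.63e-02 1.00e+00]
-0.05 [ 0.55649406 -0.22935681]
-0.045 [ 0.55569465 -0.22442113]
-0.004 [ 0.54913952 -0.18394855]
[0.53435219 0.15831989 0.19294399] [ 179.95156528    0.2960757  -175.40013792]
```

Request:
apply_moves:
  targets: "0.01 -0.2 0 0 0.5;0.01 -0.45 0 0.01 0.5;0.01 -0.7 0 0.02 0.5;0.01 -0.9 0 0.02 0.5"

```text
clock: 3.23
position: [0.5334, 0.0211, 0.189]
tcp_rot: [-3.142, -0.001, -3.029]
ft_force: [0.2, 0.3, -0.7]
opening: 0.058
grasp_force: 15.0
```

Request:
apply_moves:
  targets: "0.01 -0.25 0 0 0.5;0.01 -0.5 0 0.01 0.5;0.01 -0.75 0 0.02 0.5;0.01 -0.95 0 0.03 0.5"

```text
clock: 3.57
position: [0.535, -0.1217, 0.189]
tcp_rot: [3.141, -0.001, -2.983]
ft_force: [0.5, 0.3, -0.7]
opening: 0.058
grasp_force: 15.0
```

Request:
apply_moves:
  targets: "0.01 -0.25 0 0 0.5;0.01 -0.5 0 0 0.5;0.01 -0.7 0 0 0.5;0.01 -0.8 0 0 0.5;0.01 -0.8 0 0 0.5"

```text
clock: 3.98
position: [0.5369, -0.2417, 0.189]
tcp_rot: [3.141, -0.001, -2.985]
ft_force: [-0.3, -0.1, -1.2]
opening: 0.0581
grasp_force: 15.0
```

Run:
```python
from h import *
import pickle
c=shot('wrist');save(c,'pics/w2.png');pickle.dump(c,open('w2.pkl','wb'));s=ctrl.read_state();print(s['position'],np.rad2deg(s['tcp_rot']))
```

```text
[ 0.53681848 -0.24005477  0.18895416] [ 1.79948277e+02 -6.46803818e-02 -1.71015600e+02]
```

View pics/w2.png

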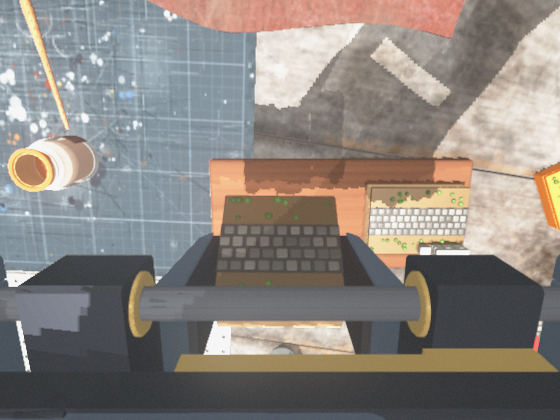

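Run:
```python
from h import *
import pickle
c=pickle.load(open('w2.pkl','rb'))
for n,p,z in [('near R',(210,158),.012),('near L',(471,159),.012),('glued face near',(369,185),.032),('glued far',(368,254),.032),('glued near L',(466,186),.032),('jar top',(30,170),.071),('road n',(371,208),.032),('road f',(370,236),.032)]: print(n,plane(c,*p,z).round(4))
img=c['color'];
```

```text
near R [ 0.5146 -0.3121  0.012 ]
near L [ 0.4773 -0.0703  0.012 ]
glued face near [ 0.5136 -0.1648  0.032 ]
glued far [ 0.5784 -0.1513  0.032 ]
glued near L [ 0.5008 -0.0783  0.032 ]
jar top [ 0.5379 -0.4407  0.071 ]
road n [ 0.5341 -0.1583  0.032 ]
road f [ 0.5606 -0.1534  0.032 ]
```

Request:
apply_moves:
  targets: "0.03 -0.03 -0.25 0 0.5;0.03 -0.03 -0.5 0 0.5;0.03 -0.03 -0.7 0 0.5;0.03 -0.03 -0.85 0 0.5;0.03 -0.03 -0.91 0 0.5"
  grip_force: 6

```text
clock: 4.45
position: [0.54, -0.2415, 0.0498]
tcp_rot: [3.138, -0.004, -2.982]
ft_force: [-0.2, 0.7, -2.0]
opening: 0.0579
grasp_force: 6.0
```

Request:
apply_moves:
  targets: "0 0 -0.02 0 0.5;0 0 -0.04 0 0.5;0 0 -0.06 0 0.5;0 0 -0.06 0 0.5"
  grip_force: 4

```text
clock: 4.78
position: [0.5426, -0.244, 0.0452]
tcp_rot: [-3.141, 0.001, -2.982]
ft_force: [-0.1, 0.3, -0.8]
opening: 0.0581
grasp_force: 4.0
```

Request:
apply_moves:
  targets: "0 0 -0.013 0 0.5;0.034 0.005 -0.025 0 0.5;0.068 0.011 -0.04 0 0.5;0.1 0.016 -0.057 0 0.5;0.13 0.02 -0.08 0 0.5"
  grip_force: 4

```text
clock: 5.2
position: [0.5623, -0.2411, 0.0324]
tcp_rot: [-3.141, 0.0, -2.983]
ft_force: [-1.5, 0.9, -0.0]
opening: 0.0581
grasp_force: 4.0
```

Request:
apply_moves:
  targets: "0.025 0.005 -0.027 0 0.5;0.05 0.009 -0.053 0 0.5;0.07 0.011 -0.083 0 0.5;0.087 0.014 -0.11 0 0.5;0.087 0.014 -0.11 0 0.5"

```text
clock: 5.62
position: [0.5746, -0.2387, 0.0148]
tcp_rot: [3.141, -0.001, -2.983]
ft_force: [0.1, 0.0, -0.8]
opening: 0.0581
grasp_force: 4.0
```

Run:
```python
from h import *
s=ctrl.read_state();print({k:np.round(s[k],4) for k in('clock','position','tcp_rot','ft_force','opening','grasp_force')})
c=shot('wrist');d=shot('side')
a=d['color'][180:280,240:360]
o=np.zeros((420,800,3),np.uint8);o[:,:400]=c['color'][:,80:480];a=cv2.resize(a,(400,333));o[:333,400:]=a
cv2.imwrite('pics/g2.png',o[:,:,::-1])
```

```text
{'clock': np.float64(5.6167), 'position': array([ 0.5746, -0.2387,  0.0148]), 'tcp_rot': array([ 3.1411e+00, -6.0000e-04, -2.9827e+00]), 'ft_force': array([ 0.0634,  0.0263, -0.7517]), 'opening': np.float64(0.0581), 'grasp_force': np.float64(3.9999)}
```

View pics/g2.png

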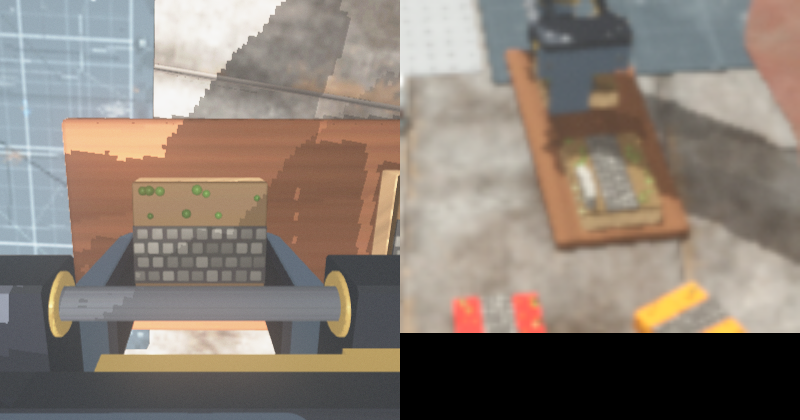

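The tile appears flat on the board (near edge at row ~180, glued tile's face at column ~465 full-frame), with a clear gap. Release and lift.

Request:
apply_moves:
  targets: "0 0 0 0 0.7;0 0 0 0 0.9;0 0 0 0 1;0 0 0 0 1;0 0 0.1 0 1"

```text
clock: 6.13
position: [0.573, -0.2383, 0.0292]
tcp_rot: [3.14, -0.003, -2.983]
ft_force: [0.4, -0.9, -0.9]
opening: 0.0875
grasp_force: 0.0
```

Request:
apply_moves:
  targets: "0 0 0.2 0 1;0 0 0.45 0 1;-0.15 0 0.7 0 1;-0.3 0 1 0 1;-0.3 0 1 0 1"

```text
clock: 6.55
position: [0.5295, -0.2396, 0.1871]
tcp_rot: [-3.138, 0.005, -2.983]
ft_force: [1.8, -0.8, 0.6]
opening: 0.091
grasp_force: 0.0
```

Run:
```python
from h import *
import pickle
c=shot('wrist');save(c,'pics/w3.png');pickle.dump(c,open('w3.pkl','wb'));s=ctrl.read_state();print(s['position'],np.rad2deg(s['tcp_rot']),s['joint_positions'])
```

```text
[ 0.52982217 -0.23979277  0.18680789] [-179.77654766    0.2997879  -170.9243694 ] [-4.65030311e-01  2.27556405e-01  1.99479152e+00 -1.41078021e-04
  9.12719857e-01 -2.19413015e+00]
```

View pics/w3.png

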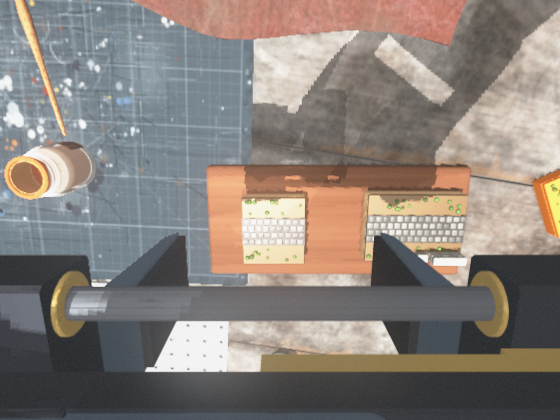

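The tile lies flat, road up, at (243–306, 197–264); glued tile's right face at column ~366.

Run:
```python
from h import *
import pickle
c=pickle.load(open('w3.pkl','rb'))
g=c['color'].astype(int)
hsv=cv2.cvtColor(c['color'],cv2.COLOR_RGB2HSV)
# road stones: low saturation grey within the two tiles
th=np.deg2rad(9.0);J=np.array([.5455,-.158]);ex=np.array([np.cos(th),np.sin(th)]);ey=np.array([-np.sin(th),np.cos(th)])
bf=lambda p:np.array([(p[:2]-J)@ex,(p[:2]-J)@ey+.025])
for n,p,z in [('t',(243,197),.032),('t',(306,196),.032),('t',(243,263),.032),('t',(305,264),.032),('near R',(208,166),.012),('near L',(470,166),.012),('gl n',(367,193),.032),('gl nL',(466,194),.032),('gl foot',(364,260),.032)]:
    p=plane(c,*p,z);print(n,p.round(4),bf(p).round(4))
for u0,u1 in((245,303),(370,425)):
    v0=200;r=hsv[v0:264,u0:u1];m=(r[...,1]<60)&(r[...,2]>80);n,l,st,_=cv2.connectedComponentsWithStats(cv2.morphologyEx(m.astype(np.uint8),cv2.MORPH_CLOSE,np.ones((5,5))));i=1+st[1:,4].argmax()
    ys,xs=np.where(l==i);(cx,cy),wh,a=cv2.minAreaRect(np.c_[xs+u0,ys+v0].astype(np.float32));q=plane(c,cx,cy,.032);print('road',st[i],a,wh,q.round(4),bf(q).round(4))
```

```text
t [ 0.5354 -0.2736  0.032 ] [-0.028  -0.0876]
t [ 0.5254 -0.2176  0.032 ] [-0.0291 -0.0307]
t [ 0.5988 -0.265   0.032 ] [ 0.0359 -0.0891]
t [ 0.5904 -0.2069  0.032 ] [ 0.0367 -0.0303]
near R [ 0.5159 -0.3113  0.012 ] [-0.0532 -0.1217]
near L [ 0.4769 -0.0694  0.012 ] [-0.0539  0.1233]
gl n [ 0.514 -0.164  0.032] [-0.032  0.024]
gl nL [ 0.5008 -0.0761  0.032 ] [-0.0314  0.1129]
gl foot [ 0.5775 -0.1526  0.032 ] [0.0325 0.0253]
road [   0    0   58   64 3319] 90.0 (63.0, 57.0) [ 0.5633 -0.2413  0.032 ] [ 0.0045 -0.0601]
road [   0   15   55   49 1902] 90.0 (47.99999237060547, 53.99999237060547) [ 0.5522 -0.127   0.032 ] [0.0115 0.0546]
```

Request:
apply_moves:
  targets: "0.06 0 0 -0.39 1;0.12 0 0 -0.39 1;0.195 -0.01 0 -0.39 1;0.195 -0.01 0 -0.39 1;0.195 -0.01 0 -0.39 1"

```text
clock: 7.02
position: [0.5592, -0.2403, 0.1808]
tcp_rot: [3.142, -0.0, 2.682]
ft_force: [-0.3, -0.4, 1.2]
opening: 0.0915
grasp_force: 0.0
```

Request:
apply_moves:
  targets: "0 0 -0.1 -0.39 1;0 0 -0.2 -0.39 1;0 0 -0.3 -0.39 1;0 0 -0.4 -0.39 1;0 0 -0.4 -0.39 1"

```text
clock: 7.43
position: [0.5573, -0.2396, 0.118]
tcp_rot: [-3.139, -0.003, 2.069]
ft_force: [0.3, 1.0, -0.9]
opening: 0.0912
grasp_force: 0.0
```

Request:
apply_moves:
  targets: "0 0 0 -0.22 1;0 0 0 -0.22 1;0 0 0 -0.22 1;0 0 0 -0.22 1;0 0 0 -0.22 1"

```text
clock: 7.85
position: [0.5588, -0.2403, 0.1208]
tcp_rot: [-3.141, -0.0, 1.733]
ft_force: [-0.6, 0.1, 0.0]
opening: 0.0913
grasp_force: 0.0
```

Run:
```python
from h import *
import pickle
c=shot('wrist');save(c,'pics/w4.png');pickle.dump(c,open('w4.pkl','wb'));s=ctrl.read_state();print(s['position'],np.rad2deg(s['tcp_rot']),s['joint_positions'])
```

```text
[ 0.55876208 -0.24035317  0.12079768] [-1.79989867e+02 -7.14991852e-03  9.93092531e+01] [-4.44543002e-01  3.63377611e-01  1.96090748e+00  2.21698636e-06
  8.17524000e-01 -6.07021647e-01]
```

View pics/w4.png

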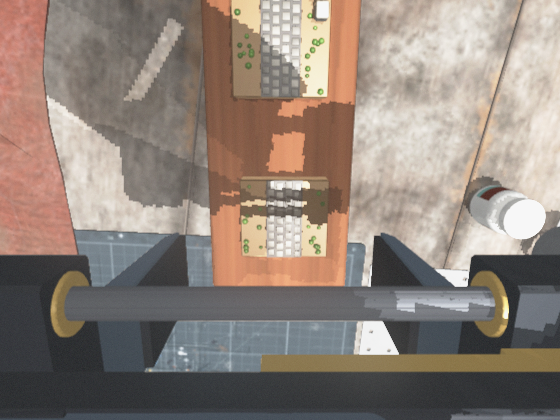

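I've now viewed 11 pictures, one over the limit of 10, so I'll use numbers only from here. This one shows the tile between the open fingers at (241–328, 180–257), and the glued tile's face at row 97, columns 232–328.

Run:
```python
from h import *
import pickle
c=pickle.load(open('w4.pkl','rb'))
for n,p,z in [('tNL',(241,181),.032),('tNR',(328,181),.032),('tFL',(243,256),.032),('tFR',(327,257),.032),('glL',(232,96),.032),('glR',(329,98),.032),('bL',(212,280),.012),('bR',(346,280),.012),('bL2',(204,60),.012),('bR2',(358,60),.012)]:
    print(n,plane(c,*p,z).round(4))
```

```text
tNL [ 0.529  -0.2185  0.032 ]
tNR [ 0.59   -0.2086  0.032 ]
tFL [ 0.5381 -0.2746  0.032 ]
tFR [ 0.6005 -0.2652  0.032 ]
glL [ 0.5152 -0.1624  0.032 ]
glR [ 0.5796 -0.1532  0.032 ]
bL [ 0.5151 -0.3076  0.012 ]
bR [ 0.6238 -0.2898  0.012 ]
bL2 [ 0.49  -0.141  0.012]
bR2 [ 0.5972 -0.1234  0.012 ]
```

Request:
apply_moves:
  targets: "0.007 -0.005 -0.25 0 1;0.007 -0.005 -0.45 0 1;0.007 -0.005 -0.6 0 1;0.007 -0.005 -0.68 0 1;0.007 -0.005 -0.703 0 1"

```text
clock: 8.32
position: [0.5587, -0.2406, 0.0134]
tcp_rot: [-3.139, -0.002, 1.732]
ft_force: [-1.4, -0.2, -0.9]
opening: 0.091
grasp_force: 0.0
```

Request:
apply_moves:
  targets: "0 0 0 0 0.8;0 0 0 0 0.7;0 0 0 0 0.6;0 0 0 0 0.5;0 0 0 0 0.5"
  grip_force: 8

```text
clock: 8.73
position: [0.5606, -0.2415, 0.0166]
tcp_rot: [3.14, 0.001, 1.73]
ft_force: [-2.4, 0.5, 5.9]
opening: 0.064
grasp_force: 8.0
```

Request:
apply_moves:
  targets: "0 0 0 0 0.5;0 0 0 0 0.5"

```text
clock: 8.9
position: [0.5606, -0.2415, 0.0166]
tcp_rot: [3.14, 0.001, 1.73]
ft_force: [-1.4, 0.7, 8.0]
opening: 0.064
grasp_force: 8.0
```

Request:
apply_moves:
  targets: "-0.012 0.065 0.003 0 0.5;-0.024 0.13 0.003 0 0.5;-0.036 0.2 0.003 0 0.5;-0.048 0.27 0.003 0 0.5;-0.058 0.315 0.003 0 0.5"

```text
clock: 9.32
position: [0.5515, -0.1928, 0.0166]
tcp_rot: [3.14, 0.001, 1.73]
ft_force: [0.2, -3.2, 4.7]
opening: 0.064
grasp_force: 8.0
```

Request:
apply_moves:
  targets: "0 0 0 0 0.5;-0.001 0.007 0 0 0.5;-0.002 0.013 0 0 0.5;-0.003 0.02 0 0 0.5;-0.004 0.027 0 0 0.5"

```text
clock: 9.73
position: [0.551, -0.1894, 0.0165]
tcp_rot: [3.14, 0.001, 1.73]
ft_force: [0.3, -3.2, 5.5]
opening: 0.0642
grasp_force: 8.0
```

```bash
cat > gap.py <<'E'
from h import *
s=ctrl.read_state();print({k:np.round(s[k],4) for k in('clock','position','tcp_rot','ft_force','opening')})
c=shot('wrist');v0=np.array([-np.sin(.157),np.cos(.157)])
# profile along board line: brightness of column band near the road edges, rows v
b=np.array(s['position']);
for off in(-.024,.024):
    out=[]
    for t in np.arange(.010,.052,.001):
        p=b[:2]+v0*t+off*np.array([np.cos(.157),np.sin(.157)])
        u,v=proj(c,[*p,.032]); iu,iv=int(round(u)),int(round(v))
        out.append(int(c['color'][iv,iu-3:iu+4].mean()) if 0<=iv<420 else -1)
    print(off,out,'rows',proj(c,[*(b[:2]+v0*.029),.032]).round(0))
E
python3 gap.py
```

```text
{'clock': np.float64(9.7333), 'position': array([ 0.551 , -0.1894,  0.0165]), 'tcp_rot': array([3.1405e+00, 9.0000e-04, 1.7303e+00]), 'ft_force': array([ 0.3213, -3.2185,  5.5324]), 'opening': np.float64(0.0642)}
-0.024 [90, 91, 90, 92, 91, 89, 91, 90, 90, 91, 91, 90, 91, 85, 84, 88, 91, 92, 89, 92, 153, 147, 149, 89, 92, 92, 93, 93, 93, 94, 95, 100, 118, 119, 119, 120, 120, 119, 120, 121, 121, 121] rows [277. 216.]
0.024 [129, 129, 129, 147, 148, 130, 148, 149, 159, 159, 118, 95, 107, 112, 111, 132, 112, 121, 121, 86, 159, 153, 152, 163, 139, 127, 128, 126, 127, 128, 128, 128, 129, 129, 129, 129, 129, 129, 130, 130, 130, 130] rows [277. 216.]
```

Request:
apply_moves:
  targets: "-0.001 0.006 0 0 0.5;-0.002 0.012 0 0 0.5;-0.003 0.018 0 0 0.5;-0.003 0.018 0 0 0.5"

```text
clock: 10.12
position: [0.5505, -0.1866, 0.0165]
tcp_rot: [3.14, 0.001, 1.73]
ft_force: [2.2, -2.1, 5.8]
opening: 0.0638
grasp_force: 8.0
```

Request:
apply_moves:
  targets: "0 0.005 0 0 0.5;-0.001 0.01 0 0 0.5;-0.001 0.01 0 0 0.5"

```text
clock: 10.37
position: [0.5504, -0.1854, 0.0165]
tcp_rot: [3.14, 0.001, 1.73]
ft_force: [0.1, -6.2, 3.7]
opening: 0.0638
grasp_force: 8.0
```

```bash
python3 gap.py
```

```text
{'clock': np.float64(10.3667), 'position': array([ 0.5504, -0.1854,  0.0165]), 'tcp_rot': array([3.1403e+00, 1.3000e-03, 1.7302e+00]), 'ft_force': array([ 0.1451, -6.1587,  3.6598]), 'opening': np.float64(0.0638)}
-0.024 [91, 91, 91, 90, 91, 91, 90, 90, 91, 91, 90, 91, 91, 84, 85, 90, 91, 92, 89, 88, 92, 92, 92, 92, 93, 93, 92, 93, 93, 95, 94, 102, 119, 120, 121, 120, 120, 120, 120, 121, 122, 121] rows [277. 216.]
0.024 [148, 147, 161, 167, 166, 162, 144, 96, 95, 111, 111, 113, 132, 132, 133, 152, 133, 153, 116, 128, 95, 95, 120, 127, 142, 143, 137, 127, 128, 129, 128, 128, 128, 129, 131, 129, 130, 129, 130, 130, 130, 144] rows [277. 216.]
```

Request:
apply_moves:
  targets: "-0.001 0.006 0 0 0.5;-0.001 0.006 0 0 0.5;-0.001 0.01 0 0 0.5;-0.001 0.01 0 0 0.5"

```text
clock: 10.75
position: [0.5501, -0.1842, 0.0163]
tcp_rot: [3.141, 0.001, 1.73]
ft_force: [-0.6, -9.0, 2.7]
opening: 0.0642
grasp_force: 8.0
```

Request:
apply_moves:
  targets: "0 -0.004 0 0 0.6;0 -0.004 0 0 0.8;0 -0.004 0 0 1;0 -0.004 0 0 1;0 -0.004 0 0 1"

```text
clock: 11.17
position: [0.5495, -0.1844, 0.0157]
tcp_rot: [-3.141, -0.0, 1.73]
ft_force: [0.5, 0.5, -0.5]
opening: 0.0881
grasp_force: 0.0
```

Request:
apply_moves:
  targets: "0 0 0.1 0 1;0 0 0.3 0 1;0 0 0.55 0 1;0 0 0.7 0 1;0 0 0.7 0 1"

```text
clock: 11.58
position: [0.5521, -0.1855, 0.1255]
tcp_rot: [3.136, 0.003, 1.73]
ft_force: [1.7, -0.2, -0.4]
opening: 0.0914
grasp_force: 0.0
```

Request:
apply_moves:
  targets: "0 -0.2 0 0 1;0 -0.2 0 0 1;0 -0.2 0 0 1"

```text
clock: 11.83
position: [0.5494, -0.2153, 0.1203]
tcp_rot: [-3.141, -0.0, 1.728]
ft_force: [-0.2, -0.1, -0.6]
opening: 0.0912
grasp_force: 0.0
```

Run:
```python
from h import *
c=shot('wrist');s=ctrl.read_state();print(s['clock'],s['position'],s['tcp_rot'])
J=np.array([.5466,-.158]);th=.157;ex=np.array([np.cos(th),np.sin(th)]);ey=np.array([-np.sin(th),np.cos(th)])
# rectified top view at z=.032, 0.5 mm/px; rows: y from +.06 to -.06 rel joint, cols x -.05..+.05
Y,X=np.mgrid[60:-60.1:-.5,-50:50.1:.5]/1000
P=J[None,None]+X[...,None]*ex+Y[...,None]*ey
pts=np.c_[P.reshape(-1,2),np.full(P.shape[0]*P.shape[1],.032)]
q=np.array([proj(c,p) for p in pts]).astype(np.float32).reshape(*Y.shape,2)
im=cv2.remap(c['color'],q[...,0],q[...,1],1)
hsv=cv2.cvtColor(im,cv2.COLOR_RGB2HSV)
# board is orange-brown saturated; tile side edges = first/last col not board
grey=(hsv[...,1]<70)
edge=lambda m:(X[0][np.argmax(m)]*1e3,X[0][len(m)-1-np.argmax(m[::-1])]*1e3)
notb=~((hsv[...,0]>=4)&(hsv[...,0]<=14)&(hsv[...,1]>130))
core=abs(X[0])<.042
for y in range(40,-51,-6):
    i=int((60-y)/.5); n=notb[i-2:i+3].mean(0)>.5; g=grey[i-5:i+6].mean(0)>.4
    print(y,'tile',edge(n&core),'road',edge(g&(abs(X[0])<.025)), hsv[i,40::20,:].tolist()[:1])
print('bands near joint, V at x=-25,+25:');
for x in(-25,25,0):
    j=int((x+50)/.5); print(x,[int(hsv[int((60-y)/.5),j-3:j+4,2].mean()) for y in np.arange(8,-8.1,-1)])
```

```text
11.8833 [ 0.54926042 -0.214688    0.12012632] [-3.14068636e+00 -6.53726890e-04  1.72872794e+00]
40 tile (np.float64(-41.5), np.float64(41.5)) road (np.float64(-12.5), np.float64(24.5)) [[15, 88, 151]]
34 tile (np.float64(-41.5), np.float64(41.5)) road (np.float64(-12.5), np.float64(21.0)) [[15, 86, 149]]
28 tile (np.float64(-41.5), np.float64(41.5)) road (np.float64(-12.5), np.float64(24.5)) [[15, 87, 150]]
22 tile (np.float64(-41.5), np.float64(41.5)) road (np.float64(-12.5), np.float64(24.5)) [[15, 87, 149]]
16 tile (np.float64(-41.5), np.float64(41.5)) road (np.float64(-12.5), np.float64(24.5)) [[16, 88, 150]]
10 tile (np.float64(-41.5), np.float64(41.5)) road (np.float64(-12.5), np.float64(15.0)) [[16, 90, 148]]
4 tile (np.float64(-41.5), np.float64(41.5)) road (np.float64(-12.5), np.float64(13.5)) [[15, 86, 148]]
-2 tile (np.float64(-41.5), np.float64(41.5)) road (np.float64(-12.5), np.float64(14.5)) [[16, 88, 151]]
-8 tile (np.float64(-41.5), np.float64(41.5)) road (np.float64(-12.5), np.float64(16.0)) [[16, 87, 147]]
-14 tile (np.float64(-41.5), np.float64(41.5)) road (np.floa
[... 282 characters left out ...]
.5), np.float64(41.5)) road (np.float64(-12.5), np.float64(15.0)) [[14, 87, 143]]
-38 tile (np.float64(-41.5), np.float64(41.5)) road (np.float64(-12.5), np.float64(13.5)) [[13, 86, 113]]
-44 tile (np.float64(-41.5), np.float64(41.5)) road (np.float64(-12.5), np.float64(14.0)) [[16, 87, 111]]
-50 tile (np.float64(-41.5), np.float64(41.5)) road (np.float64(-12.5), np.float64(13.5)) [[20, 83, 101]]
bands near joint, V at x=-25,+25:
-25 [148, 149, 149, 149, 147, 147, 149, 126, 132, 149, 147, 128, 125, 126, 144, 148, 148]
25 [157, 157, 144, 133, 130, 132, 147, 127, 127, 157, 158, 158, 158, 158, 157, 141, 129]
0 [121, 119, 117, 130, 131, 129, 127, 119, 113, 120, 137, 208, 230, 234, 230, 224, 227]
```

```bash
python3 -c "
from workcell import ctrl
print(ctrl.close_job())"
```

```text
the job is handed in; nothing more can be done
None
```

I laid the road tile flat on the board, let go, re-gripped it by its front and back edges, slid it against the glued tile and released it. In the last wrist image the roads line up within about 2 mm and the seam looks closed, but the hand-in gave no verdict, and I viewed 11 pictures, one over the limit of 10.

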